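# Weigh out cast silver bars on the spring scale

## Robot

A 6-joint arm with a two-finger parallel gripper is mounted at the origin on the work surface. World frame = base frame: x ahead of the robot, y to its left, z up, the work surface at z = 0. Lengths are in mm, angles in rad, forces in N, time in s.
With the tool pointing down it reaches from about 300 to 825 mm from the base axis. Payload 5.4 kg.
Tool frame: the origin (TCP) lies midway between the tips of the shut fingers; the grasp point (between the pads) lies 19 mm behind it; z points along the fingers, y is the line along which they close (so a half turn about z gives the same grasp; the last joint's range is limited). The gripper opens to 92 mm and grips with 3 to 60 N. Pads are 20 mm wide; open, the fingers measure 128 mm over their backs; the gripper's body (75 mm by 189 mm) begins 69 mm behind the grasp point.
Start: joints at [1.094, 0.158, 1.597, -0, 1.386, -0.21], TCP at [151.607, 554.636, 214.601] pointing down, gripper open.
Joint ranges: [-2.91, 2.91], [-0.94, 2.29], [0.18, 2.7], [-1.29, 4.43], [0.17, 2.64], [-3, 3]. Speed limits (rad/s): [2.57, 2.57, 3.14, 3.14, 3.14, 3.14].

## Interface

Orientations are given as a unit quaternion [x, y, z, w].
In Python, from station import env gives the robot as it stands. The module is installed in compiled form; this text tells all that it offers.
- The arm moves only by the tool play_rows, never from a script. Its argument "steps" is a list of rows, each a list of 4 numbers: the shift along the tool's x, y, z in cm, then the turn about the tool's z in degrees. A call has 1 to 10 rows; each row is the pose to reach, as a shift and turn from the pose commanded when the call began, along the tool's axes at that moment; what a row does not reach only later rows make up. A row lasts 1/12 s, in which the tool goes at most 41.7 mm and 7.16 degrees, less where a joint would pass 70% of its speed; a pose out of reach is approached as far as the arm can. A call with a gripper value outside its range is refused whole. "gripper" is the opening, from 0 (shut) to 1 (fully open), set as the call begins (left out, the last holds). The fingers move at their own pace and stop on an object; "force" is the grip in N (left out, the last holds). Time passes only in rows, so rows that repeat a pose let the fingers close. It gives the time, the measured TCP pose, the force, the opening and the grip force at its end, in the units of the state.
- env.observe(): the state, without advancing time (a new reading comes with each control period).
- env.read_camera(name): name is "scene" or "top" or "wrist"; returns a dict with "image" (384x512x3 uint8, red, green, blue), "fx", "fy", "cx", "cy" (pixels), "R" (3x3) and "t" (3): a world point X has camera coordinates R X + t. Camera axes: x right, y down, z forward; pixel columns grow to the right and rows downward; lengths in mm; the calibration is good to about 2 mm. A picture is of the moment at which its call begins. There is no depth.
- env.job_done(): hands the job in; it is judged then, once.
The state is a dict: "time": time; "qpos": joint angles; "joint_velocities": joint speeds; "effort": joint torques, N m; "tcp_pos": TCP position; "eef_rot": TCP orientation; "ft_force": force on the tool from outside, world axes, zero at the start; "moment": the same for the moment, N m; "opening": opening from 0.0 (shut) to 1.0 (fully open); "grasp_force": force on a finger pad.
Only numpy, scipy, OpenCV 4.12 (cv2) and the standard library are available. Lean on these libraries where they do the work, as an engineer would, in place of code of your own. Each camera call takes 0.05 s, during which the arm holds its last target. There are 200 camera calls.

## Task

First take the brush off the brass scale pan and lay it, bristles up, on the green mat. Then slide silver bars along their grooves from the wooden ledge onto the pan, without lifting them, until the red needle comes to rest inside the dial's green sector; every bar must end either wholly on the pan or still on the ledge. Leave the dial's ring and the other things on the bench where they are.

Things in the scene. Friction and masses are not known exactly. Their poses are not given: they have to be found in the camera images.
- scale: Fixed scale assembly. Origin on the table under the edge where the pale wooden ledge meets the brass pan; +x points from ledge to pan (the pushing direction), z up. The ledge reaches from x = -130 to 0 mm, 184 mm wide, top at z = 60 mm, open at its back. The pan begins at x = 3 mm.
- ledge_edge (a point): Middle of the ledge's edge at its top; axes as the scale. Dark ribs 6 mm high and 8 mm wide at y = -84, -42, 0, 42, 84 mm bound four grooves centred at y = -63, -21, 21, 63 mm, each 34 mm clear, floor at z = 0, running along x and open at both ends.
- dial_mid (a point): Centre of the dial's white face, beyond the pan: blue disc 112 mm across, tilted up and away from the ledge, z along its axis, highest point 115 mm above the table.
- pan_mid (a point): Centre of the pan's upper face; axes as the scale. Brass plate 120 (x) by 190 (y) mm with an 8 mm high, 4 mm thick lip on the far side and both ends, none towards the ledge. Empty, its face is at z = 57 mm in the scale frame; it sinks straight down on a spring, about 4 mm per bar (27 mm at most).
- needle (a joint): Angle of the red needle (rad) from its empty-pan position, growing clockwise as the pan sinks: 0.1125 rad per mm, about 0.45 rad per bar (bars differ a little).
- target (a joint): Angle of the middle of the green sector (rad), on the needle's scale: when the two are equal the needle points at its middle. The sector reaches 0.30 rad either side. Set on a steel ring round the dial that stays where it is.
- needle_tip (a point): Tip of the red needle, 43 mm from the dial's axis; x along the needle outwards, z along the dial's axis.
- green_mid (a point): Middle of the dial's green sector, 43.5 mm from the dial's axis; x outwards, z along the dial's axis.
- brush: Bench brush, dark wooden body 140 long (x) by 22 wide (y) by 14 mm high (z), 70 g; white bristle block 48 mm long and 18 mm high on top, from x = 19 to 67 mm. Origin at the middle of its underside. It lies across the pan at first.
- mat: Fixed green mat, 170 (x) by 80 (y) by 4 mm thick, origin at the middle of its underside on the table; on the left or the right of the scale.
- bar0: Silver-grey cast bar, 80 (x) by 26 (y) by 16 mm high (z), about 0.27 kg; origin at the middle of its underside. It lies lengthwise in a groove of the ledge.
- bar1: Silver-grey cast bar, 80 (x) by 26 (y) by 16 mm high (z), about 0.27 kg; origin at the middle of its underside. It lies lengthwise in a groove of the ledge.
- bar2: Silver-grey cast bar, 80 (x) by 26 (y) by 16 mm high (z), about 0.27 kg; origin at the middle of its underside. It lies lengthwise in a groove of the ledge.
- bar3: Silver-grey cast bar, 80 (x) by 26 (y) by 16 mm high (z), about 0.27 kg; origin at the middle of its underside. It lies lengthwise in a groove of the ledge.
- waxbox: Bystander: open orange box, 100 by 80 by 50 mm high, origin under its middle.
- jar: Bystander: pale clear-plastic jar with white cap, 60 mm across, 75 mm high, origin under its middle.
- pliers: Bystander: blue-handled pliers lying flat, about 160 mm long (x), 12 mm high, origin near the middle on the table.
There are look-alikes about, which are no part of the job. What is shaped like the bar2 but blue is not meant.

How it is judged (in metres and radians):
On the way, in this order (a step that is already met when the one before it is completed fails the run):
1. the brush lies bristles up on the green mat, all bars still on the ledge (x of brush in the frame of mat between -0.085 and 0.085 m and y of brush in the frame of mat between -0.04 and 0.04 m and height (world z) of brush between -0.002 and 0.01 m and angle between brush's own z axis and vertical below 0.15 rad and linear speed of brush below 0.03 m/s and x of each of bar0, bar1, bar2, bar3 in the frame of scale below -0.02 m), for 0.2 s.
2. the needle stands inside the green sector (angle between the x axis of needle_tip and the x axis of green_mid, either way round below 0.3 rad and velocity of joint needle between -0.15 and 0.15 rad/s), for 0.4 s.
At the end, for the whole second after the job is handed in: The needle rests inside the green sector (within 0.30 rad of its middle, slower than 0.15 rad/s); each bar is at rest either flat on the pan and wholly past the ledge's edge, or on the ledge overhanging it by at most 7 mm; the brush rests bristles up on the mat, its middle over the mat (all of step 2 and x of brush in the frame of mat between -0.085 and 0.085 m and y of brush in the frame of mat between -0.04 and 0.04 m and height (world z) of brush between -0.002 and 0.01 m and angle between brush's own z axis and vertical below 0.15 rad and linear speed of each of brush, bar0, bar1, bar2, bar3 below 0.03 m/s and ((x of bar0 in the frame of scale between -0.12 and -0.033 m and y of bar0 in the frame of scale between -0.095 and 0.095 m and z of bar0 in the frame of scale above 0.055 m) or (x of bar0 in the frame of scale between 0.04 and 0.09 m and y of bar0 in the frame of pan_mid between -0.09 and 0.09 m and z of bar0 in the frame of pan_mid between -0.005 and 0.008 m and angle between bar0's own z axis and vertical below 0.1 rad)) and ((x of bar1 in the frame of scale between -0.12 and -0.033 m and y of bar1 in the frame of scale between -0.095 and 0.095 m and z of bar1 in the frame of scale above 0.055 m) or (x of bar1 in the frame of scale between 0.04 and 0.09 m and y of bar1 in the frame of pan_mid between -0.09 and 0.09 m and z of bar1 in the frame of pan_mid between -0.005 and 0.008 m and angle between bar1's own z axis and vertical below 0.1 rad)) and ((x of bar2 in the frame of scale between -0.12 and -0.033 m and y of bar2 in the frame of scale between -0.095 and 0.095 m and z of bar2 in the frame of scale above 0.055 m) or (x of bar2 in the frame of scale between 0.04 and 0.09 m and y of bar2 in the frame of pan_mid between -0.09 and 0.09 m and z of bar2 in the frame of pan_mid between -0.005 and 0.008 m and angle between bar2's own z axis and vertical below 0.1 rad)) and ((x of bar3 in the frame of scale between -0.12 and -0.033 m and y of bar3 in the frame of scale between -0.095 and 0.095 m and z of bar3 in the frame of scale above 0.055 m) or (x of bar3 in the frame of scale between 0.04 and 0.09 m and y of bar3 in the frame of pan_mid between -0.09 and 0.09 m and z of bar3 in the frame of pan_mid between -0.005 and 0.008 m and angle between bar3's own z axis and vertical below 0.1 rad))); the robot touches nothing.
It fails at once if a bar is lifted more than 40 mm above the ledge (height (world z) of any of bar0, bar1, bar2, bar3 above 0.1 m).
It fails at once if the dial's green sector is moved by more than 6 mm (distance of green_mid from where it was at the start of the episode above 0.006 m).
It fails at once if the orange wax box is moved by more than 30 mm (distance of waxbox from where it was at the start of the episode above 0.03 m).
It fails at once if the clear jar is moved by more than 30 mm (distance of jar from where it was at the start of the episode above 0.03 m).
It fails at once if the pliers is moved by more than 30 mm (distance of pliers from where it was at the start of the episode above 0.03 m).
It also fails if it takes over 72 s, if anything falls off the work surface, if the arm or the gripper's body presses on something with over 40 N, if the wrist force passes 120 N, or if a joint passes its speed limit or range.

## Working session

There is one attempt and no reset: what is moved stays moved. The work goes in short steps, Python scripts to look and compute and a tool call to move; the robot and the scene stay as the last step left them, time stands still between calls to the robot, and variables do not carry over. Pictures are saved under pics/ and viewed, at most 10 in all, crops included, and the job is handed in when it is done.

Besides the shell and the picture viewer there is one more tool, called after ">>>" by a JSON object that holds its "op" and its "data", one argument or row to a line. play_rows: Moves the arm, as the interface text tells. Its arguments: {"type":"object","properties":{"steps":{"type":"array","items":{"type":"array","items":{"type":"number"}}},"gripper":{"type":"number"},"force":{"type":"number"}},"required":["steps"]}

```bash
mkdir -p pics; cat > h.py <<'E'
import numpy as np, cv2
from station import env
def cam(n):
    return env.read_camera(n)
def save(c,name): cv2.imwrite('pics/'+name,c['image'][:,:,::-1])
def ray(c,u,v,z):
    R=np.array(c['R']);t=np.array(c['t']).ravel()
    o=-R.T@t; d=R.T@np.array([(u-c['cx'])/c['fx'],(v-c['cy'])/c['fy'],1])
    return o+d*(z-o[2])/d[2]
def proj(c,X):
    p=np.array(c['R'])@np.array(X)+np.array(c['t']).ravel()
    return c['fx']*p[0]/p[2]+c['cx'],c['fy']*p[1]/p[2]+c['cy']
E
python3 - <<'E'
from h import *
for n in ('top','scene'):
    c=cam(n); save(c,n+'0.png'); np.savez(n+'0.npz',**c)
    print(n,-np.array(c['R']).T@np.array(c['t']).ravel(),c['fx'])
s=env.observe();print(s['tcp_pos'],s['eef_rot'],s['opening'],s['time'])
E
```

```text
top [ 417.92799129  -14.47809576 1243.68494592] 428.955580300709
scene [1233.76224764  471.18124654  830.42291779] 453.61217817253214
[151.36592069 554.13112122 213.72360082] [ 1.33018617e-01  9.91113166e-01 -8.09049736e-04 -2.91992994e-04] 1.0002608106666495 0.1
```

View pics/top0.png

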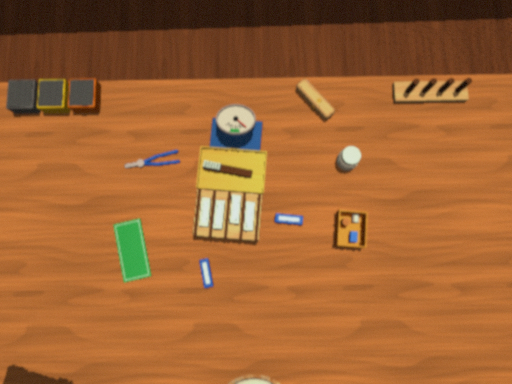

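View pics/scene0.png

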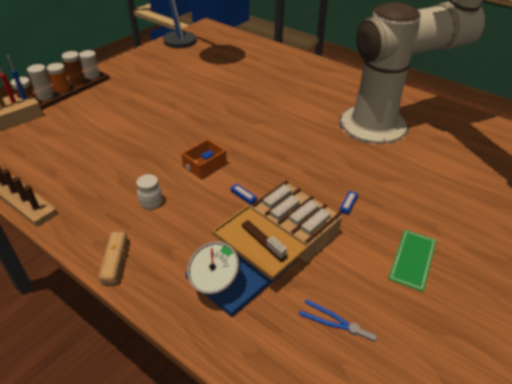

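```bash
python3 - <<'E'
from h import *
c=dict(np.load('top0.npz'));im=c['image'];h=cv2.cvtColor(im,cv2.COLOR_RGB2HSV)
for p in [(131,250),(205,156),(240,195),(230,171),(220,212),(210,167),(194,200),(227,214)]: print(p,h[p[1],p[0]])
def rects(lo,hi,z,amin,name,box=(0,90,300,300)):
    m=cv2.inRange(h,lo,hi); k=np.zeros_like(m);x0,y0,x1,y1=box;k[y0:y1,x0:x1]=m[y0:y1,x0:x1]
    for q in cv2.findContours(k,cv2.RETR_EXTERNAL,cv2.CHAIN_APPROX_NONE)[0]:
        if cv2.contourArea(q)<amin: continue
        b=cv2.boxPoints(cv2.minAreaRect(q)); w=np.array([ray(c,*p,z)[:2] for p in b])
        print(name,b.mean(0).round(1),'ctr',w.mean(0).round(1),'corners',w.round(0).tolist())
rects((45,100,60),(80,255,255),4,300,'mat')
rects((0,0,140),(179,50,255),76,60,'bar',(190,180,265,245))
rects((22,120,110),(32,255,255),65,300,'pan',(190,140,275,200))
rects((0,60,0),(18,255,95),71,40,'brushbody',(203,155,262,185))
rects((0,0,130),(179,60,255),89,15,'bristle',(200,155,262,185))
def crop(c,x0,y0,x1,y1,s): return cv2.resize(c['image'][y0:y1,x0:x1],None,fx=s,fy=s,interpolation=cv2.INTER_CUBIC)
s=dict(np.load('scene0.npz'))
a=crop(c,185,95,275,245,4);b=crop(s,175,230,255,310,5)
o=np.zeros((600,800,3),np.uint8);o[:,:360]=a;o[:400,380:780]=b
cv2.imwrite('pics/crop0.png',o[:,:,::-1])
E
```

```text
(131, 250) [ 66 174 166]
(205, 156) [ 22 172 219]
(240, 195) [ 22  64 208]
(230, 171) [ 12 175  96]
(220, 212) [ 63  11 229]
(210, 167) [ 39  33 161]
(194, 200) [ 13 175 189]
(227, 214) [ 14 155 117]
mat [131.6 250. ] ctr [461.3 341.2] corners [[537.0, 399.0], [550.0, 320.0], [386.0, 285.0], [373.0, 361.0]]
bar [248.5 215.9] ctr [544.6   3.8] corners [[507.0, 20.0], [585.0, 13.0], [582.0, -13.0], [504.0, -5.0]]
bar [218.2 214. ] ctr [551.3  86.5] corners [[514.0, 103.0], [592.0, 95.0], [589.0, 69.0], [511.0, 78.0]]
bar [204.7 211.9] ctr [557.9 123.5] corners [[520.0, 138.0], [597.0, 134.0], [596.0, 109.0], [518.0, 113.0]]
bar [235.  208.9] ctr [564.5  40.6] corners [[527.0, 55.0], [604.0, 51.0], [602.0, 26.0], [525.0, 30.0]]
pan [232.  169.3] ctr [678.3  48.5] corners [[629.0, 146.0], [750.0, 134.0], [728.0, -50.0], [607.0, -36.0]]
bristle [211.6 165. ] ctr [685.7 103.2] corners [[682.0, 128.0], [699.0, 124.0], [689.0, 79.0], [672.0, 82.0]]
```

View pics/crop0.png

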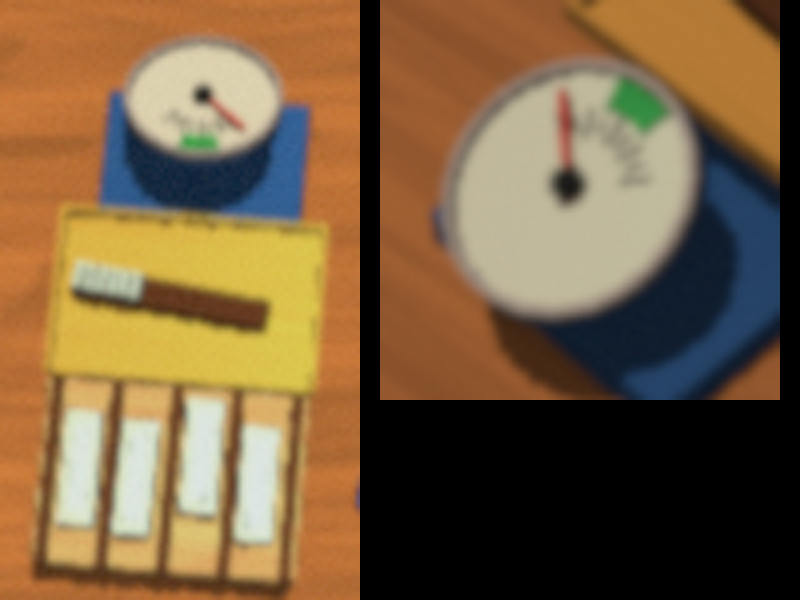

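>>> {"op": "play_rows", "data": {
  "steps": [
    [-2,-1.1,0,4.3],
    [-5,-2.7,0,8.6],
    [-8.5,-4.5,0,12.9],
    [-12,-6.4,0,17.2],
    [-15.5,-8.3,0,21.5],
    [-19,-10.2,0,25.8],
    [-22.5,-12,0,30.1],
    [-26,-13.9,0,34.4],
    [-29.5,-15.8,0,38.7],
    [-31.9,-17,0,43]
  ],
  "gripper": 0.55
}}

```text
time: 0.93
tcp_pos: [416.2, 303.9, 214.3]
eef_rot: [0.489, 0.872, -0.0, 0.0]
ft_force: [-0.3, -0.8, 0.1]
opening: 0.551
grasp_force: 0.0
```

```bash
cat >> h.py <<'E'
from scipy.spatial.transform import Rotation as Ro
def go(x,y,z,yaw):
    "shift for the tool to reach x,y,z with tool-y axis at yaw deg (mod 180)"
    s=env.observe();R=Ro.from_quat(s['eef_rot']).as_matrix();p=np.array(s['tcp_pos'])
    a=np.degrees(np.arctan2(R[1,1],R[0,1])); d=R.T@(np.array([x,y,z])-p)
    t=-((yaw-a+90)%180-90)
    print('t%.2f'%s['time'],'tcp',p.round(1),'yaw %.1f'%a,'shift cm',(d/10).round(2),'turn %.1f'%t,'q6 %.2f'%s['qpos'][5],'F',np.round(s['ft_force'],1),'open %.2f'%s['opening'])
E
python3 -c "
from h import *
go(676,58,140,-11.6)"
```

```text
t0.93 tcp [416.2 303.9 214.3] yaw 31.4 shift cm [-34.51   9.37   7.45] turn 43.0 q6 -0.15 F [-0.3 -0.8  0.1] open 0.55
```

>>> {"op": "play_rows", "data": {
  "steps": [
    [-3,0.8,0.5,4.5],
    [-6.8,1.8,1.5,9],
    [-10.6,2.9,2.5,13.5],
    [-14.4,3.9,3.5,18],
    [-18.2,4.9,4.5,22.5],
    [-22,6,5.5,27],
    [-25.8,7,6.3,31.5],
    [-29.6,8,7,36],
    [-32.8,8.9,7.4,40.5],
    [-34.5,9.4,7.4,43]
  ]
}}

```text
time: 1.77
tcp_pos: [676.9, 59.1, 138.3]
eef_rot: [0.775, 0.632, -0.001, -0.0]
ft_force: [-0.1, 1.0, -0.4]
opening: 0.548
grasp_force: 0.0
```

```bash
python3 - <<'E'
from h import *
go(676,58,61,-11.6)
c=cam('wrist');save(c,'w1.png');np.savez('w1.npz',**c)
E
```

```text
t1.77 tcp [676.9  59.1 138.3] yaw -11.7 shift cm [-0.11 -0.05  7.73] turn -0.1 q6 0.11 F [-0.1  1.  -0.4] open 0.55
```

View pics/w1.png

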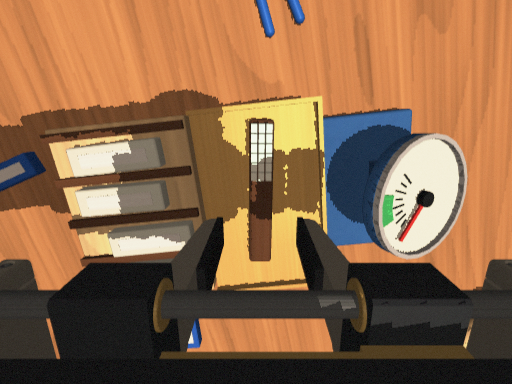

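```bash
python3 - <<'E'
from h import *
c=dict(np.load('w1.npz'))
for n,p,z in [('r84a',(48,136),66),('r84b',(185,125),66),('r42a',(60,180),66),('r42b',(190,171),66),('r0a',(75,223),66),('r0b',(198,214),66),('bristle end',(262,120),88),('body end',(260,259),70),('body L',(249,230),70),('body R',(272,230),70),('panfarL',(322,97),65),('panfarR',(328,285),65),('pannearL',(187,111),65)]: print(n,ray(c,*p,z).round(1))
E
```

```text
r84a [501.3 155.   66. ]
r84b [624.2 139.3  66. ]
r42a [495.3 114.7  66. ]
r42b [617.2  98.4  66. ]
r0a [492.1  70.9  66. ]
r0b [613.1  55.7  66. ]
bristle end [691.7 130.3  88. ]
body end [662.7  -2.3  70. ]
body L [658.7  30.9  70. ]
body R [680.6  26.4  70. ]
panfarL [746.3 138.   65. ]
panfarR [726.4 -50.1  65. ]
pannearL [629.  150.5  65. ]
```

>>> {"op": "play_rows", "data": {
  "steps": [
    [0,0,2,0],
    [-0.1,0,4,0],
    [-0.1,0,6,0],
    [-0.1,0,7,0],
    [-0.1,0,7.5,0],
    [-0.1,0,7.6,0],
    [-0.1,0,7.6,0]
  ]
}}

```text
time: 2.4
tcp_pos: [675.9, 61.7, 65.2]
eef_rot: [0.773, 0.634, 0.0, 0.0]
ft_force: [-0.0, -0.4, 0.2]
opening: 0.546
grasp_force: 0.0
```

>>> {"op": "play_rows", "data": {
  "steps": [
    [0,0,0,0],
    [0,0,0,0],
    [0,0,0,0],
    [0,0,0,0],
    [0,0,0,0],
    [0,0,0,0],
    [0,0,0,0],
    [0,0,0,0]
  ],
  "gripper": 0.1,
  "force": 15
}}

```text
time: 3.07
tcp_pos: [675.8, 61.5, 64.8]
eef_rot: [0.773, 0.634, 0.0, 0.0]
ft_force: [1.4, 0.2, 1.2]
opening: 0.239
grasp_force: 15.0
```

>>> {"op": "play_rows", "data": {
  "steps": [
    [0,0,-0.7,0],
    [0,0,-2,0],
    [0,0,-3.5,0],
    [0,0,-5,0],
    [0,0,-6,0],
    [0,0,-6,0]
  ]
}}

```text
time: 3.57
tcp_pos: [678.1, 61.4, 129.3]
eef_rot: [0.773, 0.634, 0.003, 0.002]
ft_force: [0.4, -0.1, -0.9]
opening: 0.235
grasp_force: 15.0
```

```bash
python3 -c "
from h import *
go(456,340,60,-77)"
```

```text
t3.57 tcp [678.1  61.4 129.3] yaw -11.3 shift cm [ 22.98 -27.27   6.76] turn 65.7 q6 0.11 F [ 0.4 -0.1 -0.9] open 0.23
```

>>> {"op": "play_rows", "data": {
  "steps": [
    [1.3,-1.5,0,4],
    [3.3,-3.9,0,10],
    [5.5,-6.6,0,16],
    [7.8,-9.3,0,22],
    [10.1,-12,0,28],
    [12.4,-14.7,0,34],
    [14.7,-17.4,0,40],
    [17,-20.1,1,46],
    [19.2,-22.8,2.5,52],
    [21,-25,4,58]
  ]
}}

```text
time: 4.4
tcp_pos: [470.0, 318.1, 84.6]
eef_rot: [0.984, 0.178, 0.0, -0.0]
ft_force: [0.4, 0.8, -1.0]
opening: 0.234
grasp_force: 15.0
```

```bash
python3 -c "
from h import *
go(456,340,25,-77)"
```

```text
t4.40 tcp [470.  318.1  84.6] yaw -69.5 shift cm [-0.56 -2.54  5.96] turn 7.5 q6 1.60 F [ 0.4  0.8 -1. ] open 0.23
```

>>> {"op": "play_rows", "data": {
  "steps": [
    [-0.2,-1,1,3],
    [-0.5,-2,2.5,6],
    [-0.6,-2.5,4,7.5],
    [-0.6,-2.5,5,7.5],
    [-0.6,-2.5,5.7,7.5],
    [-0.6,-2.5,6,7.5],
    [-0.6,-2.5,6.3,7.5],
    [-0.6,-2.5,6.6,7.5],
    [-0.6,-2.5,6.8,7.5]
  ]
}}

```text
time: 5.15
tcp_pos: [457.9, 337.5, 17.0]
eef_rot: [0.993, 0.115, 0.001, -0.0]
ft_force: [-0.2, -0.2, -0.1]
opening: 0.236
grasp_force: 15.0
```

>>> {"op": "play_rows", "data": {
  "steps": [
    [0,0,0.1,0],
    [0,0,0.2,0],
    [0,0,0.3,0],
    [0,0,0.3,0]
  ]
}}

```text
time: 5.48
tcp_pos: [457.1, 337.6, 13.6]
eef_rot: [0.993, 0.115, 0.0, -0.0]
ft_force: [0.2, 0.3, -0.8]
opening: 0.237
grasp_force: 15.0
```

>>> {"op": "play_rows", "data": {
  "steps": [
    [0,0,0.1,0],
    [0,0,0.1,0]
  ]
}}

```text
time: 5.65
tcp_pos: [457.3, 337.7, 13.4]
eef_rot: [0.993, 0.115, 0.0, 0.0]
ft_force: [-2.5, -1.1, 4.5]
opening: 0.235
grasp_force: 15.0
```

>>> {"op": "play_rows", "data": {
  "steps": [
    [0,0,0.1,0],
    [0,0,0.1,0]
  ]
}}

```text
time: 5.82
tcp_pos: [457.3, 337.7, 13.4]
eef_rot: [0.993, 0.115, -0.0, 0.0]
ft_force: [-3.8, -3.0, 11.7]
opening: 0.235
grasp_force: 15.0
```

Contact. Release, rise.

>>> {"op": "play_rows", "data": {
  "steps": [
    [0,0,-0.1,0],
    [0,0,-0.1,0],
    [0,0,-0.1,0],
    [0,0,-0.1,0]
  ],
  "gripper": 0.45
}}

```text
time: 6.15
tcp_pos: [457.1, 337.6, 12.4]
eef_rot: [0.993, 0.115, -0.0, 0.0]
ft_force: [-0.1, -0.7, -0.1]
opening: 0.447
grasp_force: 0.0
```

>>> {"op": "play_rows", "data": {
  "steps": [
    [0,0,-1,0],
    [0,0,-3,0],
    [0,0,-6,0],
    [0,0,-9,0],
    [0,0,-11,0],
    [0,0,-12,0]
  ]
}}

```text
time: 6.65
tcp_pos: [459.0, 338.5, 136.9]
eef_rot: [0.993, 0.115, 0.003, -0.001]
ft_force: [-0.6, -0.4, 0.0]
opening: 0.451
grasp_force: 0.0
```

```bash
python3 - <<'E'
from h import *
go(470,150,140,-6.8)
c=cam('top');save(c,'top2.png');s=cam('scene');np.savez('scene2.npz',**s)
def crop(c,x0,y0,x1,y1,f): return cv2.resize(c['image'][y0:y1,x0:x1],None,fx=f,fy=f,interpolation=cv2.INTER_CUBIC)
# dial rectification: project a circle model -> use ellipse of white face
im=s['image'];h=cv2.cvtColor(im,cv2.COLOR_RGB2HSV)
x0,y0=180,235
r=im[y0:310,x0:250];hh=h[y0:310,x0:250]
face=cv2.inRange(hh,(15,10,140),(40,90,255));face=cv2.morphologyEx(face,cv2.MORPH_CLOSE,np.ones((3,3)))
q=max(cv2.findContours(face,cv2.RETR_EXTERNAL,cv2.CHAIN_APPROX_NONE)[0],key=cv2.contourArea)
q=cv2.convexHull(q);(ex,ey),(a,b),th=cv2.fitEllipse(q);print('ellipse',ex,ey,a,b,th)
th=np.radians(th);E=np.array([[np.cos(th),np.sin(th)],[-np.sin(th),np.cos(th)]])
def f(m,n):
    ys,xs=np.nonzero(m);d=np.c_[xs-ex,ys-ey].astype(float);w=E@d.T;w[0]/=a/2;w[1]/=b/2
    d=E.T@w; rr=np.hypot(*d);k=(rr<1.05)&(rr>.15);mm=d[:,k].mean(1);ang=np.degrees(np.arctan2(mm[1],mm[0]));print(n,k.sum(),'mean',mm.round(2),'ang cw deg %.1f'%ang,'rad %.2f'%np.radians(ang));
f(cv2.inRange(hh,(50,90,60),(85,255,255)),'green')
f(cv2.inRange(hh,(0,90,90),(9,255,255))|cv2.inRange(hh,(170,80,90),(179,255,255)),'red')
o=np.zeros((480,800,3),np.uint8);o[:400,:400]=crop(s,175,230,255,310,5);o[:400,400:]=crop(c,90,190,170,270,5)
cv2.imwrite('pics/c2.png',o[:,:,::-1])
E
```

```text
t6.65 tcp [459.  338.5 136.9] yaw -76.8 shift cm [-3.24 18.61 -0.35] turn -70.0 q6 1.76 F [-0.6 -0.4  0. ] open 0.45
ellipse 32.97078323364258 32.75316619873047 43.511226654052734 52.441184997558594 43.207557678222656
green 64 mean [ 0.48 -0.67] ang cw deg -54.2 rad -0.95
red 28 mean [-0.16 -0.49] ang cw deg -107.6 rad -1.88
```

View pics/c2.png

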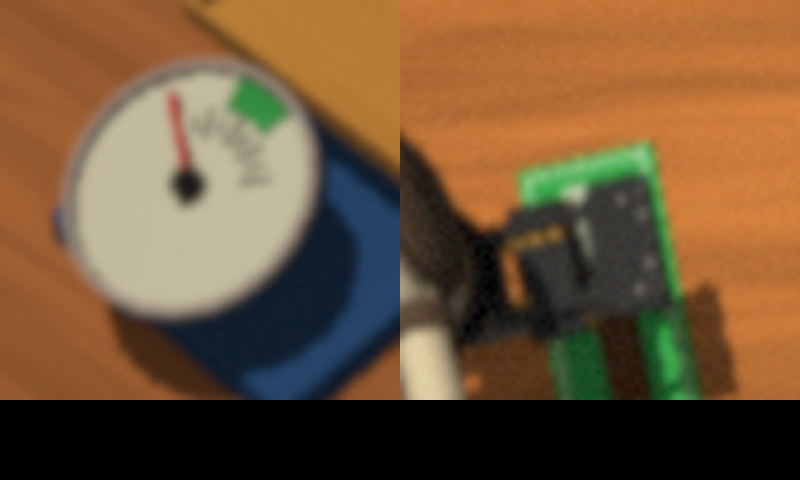

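```bash
cat >> h.py <<'E'
def gs(x,y,z):
    a=np.radians(-6.8);u=np.array([np.cos(a),np.sin(a)]);v=np.array([-u[1],u[0]])
    p=np.array([614.5,55.8])+x*u+y*v; go(*p,z,-6.8)
    s=env.observe();d=np.array(s['tcp_pos'])[:2]-[614.5,55.8];print('now in scale',(d@u).round(1),(d@v).round(1))
E
python3 -c "
from h import *
gs(-138,21,110)"
```

```text
t6.75 tcp [458.5 338.3 135. ] yaw -76.8 shift cm [-3.53 24.37  2.46] turn -70.0 q6 1.76 F [ 0.1  0.7 -0.1] open 0.45
now in scale -188.3 262.0
```

>>> {"op": "play_rows", "data": {
  "steps": [
    [-0.4,2.4,0,-7],
    [-0.8,4.8,0,-14],
    [-1.2,7.3,0,-21],
    [-1.6,9.8,0,-28],
    [-2,12.2,0,-35],
    [-2.4,14.7,0.5,-42],
    [-2.8,17.2,1,-49],
    [-3.1,19.7,1.5,-56],
    [-3.4,22.5,2,-63],
    [-3.5,24.4,2.4,-70]
  ],
  "gripper": 0
}}

```text
time: 7.58
tcp_pos: [477.2, 90.2, 106.2]
eef_rot: [0.746, 0.666, -0.002, -0.001]
ft_force: [0.3, 0.6, 0.7]
opening: 0.004
grasp_force: 0.0
```

```bash
python3 - <<'E'
from h import *
gs(-138,21,62)
c=cam('wrist');save(c,'w3.png');np.savez('w3.npz',**c)
E
```

```text
t7.58 tcp [477.2  90.2 106.2] yaw -6.5 shift cm [0.31 0.26 4.42] turn 0.3 q6 0.05 F [0.3 0.6 0.7] open 0.00
now in scale -140.4 17.9
```

View pics/w3.png

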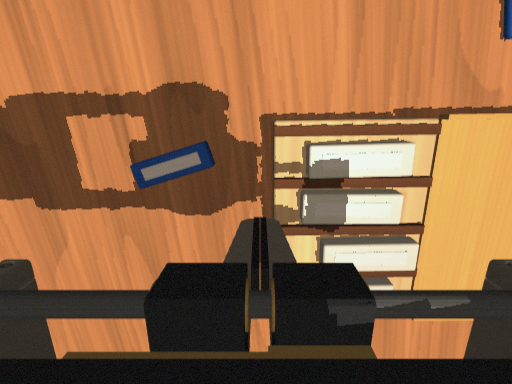

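```bash
python3 - <<'E'
from h import *
c=dict(np.load('w3.npz'));a=np.radians(-6.8);u=np.array([np.cos(a),np.sin(a)]);v=np.array([-u[1],u[0]])
for n,p,z in [('rib84',(275,129),66),('rib84',(438,129),66),('rib42',(275,182),66),('rib42',(430,181),66),('rib0',(290,229),66),('rib0',(422,230),66),('bar21 back',(300,206),76),('bar-21 back',(320,252),76),('bar63 back',(308,160),76)]:
    d=ray(c,*p,z)[:2]-[614.5,55.8];print(n,(d@u).round(1),(d@v).round(1))
E
```

```text
rib84 -130.8 84.4
rib84 -5.5 85.0
rib42 -129.9 42.2
rib42 -4.2 43.8
rib0 -116.2 0.8
rib0 -3.2 0.6
bar21 back -110.1 25.2
bar-21 back -91.5 -15.5
bar63 back -105.8 62.1
```

>>> {"op": "play_rows", "data": {
  "steps": [
    [0.3,0,1,0],
    [0.3,0,2,0],
    [0.3,0,3,0],
    [0.3,0,3.8,0],
    [0.3,0,4,0],
    [0.3,0,4,0]
  ]
}}

```text
time: 8.13
tcp_pos: [478.1, 95.8, 67.3]
eef_rot: [0.748, 0.664, -0.001, -0.001]
ft_force: [0.1, -0.5, 0.6]
opening: 0.008
grasp_force: 0.0
```

```bash
python3 -c "
from h import *
gs(-134,21,62.5)"
```

```text
t8.13 tcp [478.1  95.8  67.3] yaw -6.8 shift cm [-0.25  0.62  0.48] turn 0.0 q6 0.07 F [ 0.1 -0.5  0.6] open 0.01
now in scale -140.2 23.5
```

>>> {"op": "play_rows", "data": {
  "steps": [
    [-0.2,0,0.3,0],
    [-0.2,0.3,0.5,0],
    [-0.2,1,0.5,0],
    [-0.2,1.7,0.5,0],
    [-0.2,2.4,0.5,0],
    [-0.2,3.2,0.5,0],
    [-0.2,4,0.5,0],
    [-0.2,4.8,0.5,0],
    [-0.2,5.6,0.5,0],
    [-0.2,6.4,0.5,0]
  ]
}}

```text
time: 8.97
tcp_pos: [543.3, 85.4, 63.7]
eef_rot: [0.748, 0.664, -0.0, -0.0]
ft_force: [-3.9, 0.4, 2.9]
opening: 0.007
grasp_force: 1.8
```

```bash
python3 -c "
from h import *
gs(-2,21,62.5)"
```

```text
t8.97 tcp [543.3  85.4  63.7] yaw -6.8 shift cm [0.   7.22 0.12] turn 0.0 q6 0.05 F [-3.9  0.4  2.9] open 0.01
now in scale -74.2 21.0
```

>>> {"op": "play_rows", "data": {
  "steps": [
    [0,0.8,0.1,0],
    [0,1.6,0.1,0],
    [0,2.4,0.1,0],
    [0,3.2,0.1,0],
    [0,4,0.1,0],
    [0,4.8,0.1,0],
    [0,5.5,0.1,0],
    [0,6.2,0.1,0],
    [0,6.7,0.1,0],
    [0,7.2,0.1,0]
  ]
}}

```text
time: 9.8
tcp_pos: [614.4, 76.9, 62.3]
eef_rot: [0.748, 0.664, -0.0, -0.0]
ft_force: [-1.8, 0.0, -0.5]
opening: 0.006
grasp_force: 0.6
```

>>> {"op": "play_rows", "data": {
  "steps": [
    [0,0,0,0],
    [0,0,0,0],
    [0,-0.5,0,0],
    [0,-1.5,-1,0],
    [0,-3.5,-3,0],
    [0,-6,-5,0]
  ]
}}

```text
time: 10.3
tcp_pos: [553.4, 84.0, 112.6]
eef_rot: [0.748, 0.664, -0.0, -0.0]
ft_force: [-1.0, 0.6, 0.8]
opening: 0.004
grasp_force: 0.0
```

```bash
cat > dial.py <<'E'
from h import *
def crop(c,x0,y0,x1,y1,f): return cv2.resize(c['image'][y0:y1,x0:x1],None,fx=f,fy=f,interpolation=cv2.INTER_CUBIC)
def dial(name):
    s=cam('scene');im=s['image'];x0,y0=180,235
    hh=cv2.cvtColor(im,cv2.COLOR_RGB2HSV)[y0:310,x0:250]
    ex,ey,a,b,th=32.5,32.3,43.5,52.4,np.radians(43.2)
    E=np.array([[np.cos(th),np.sin(th)],[-np.sin(th),np.cos(th)]])
    def f(m):
        ys,xs=np.nonzero(m);w=E@np.c_[xs-ex,ys-ey].astype(float).T;w[0]/=a/2;w[1]/=b/2
        d=E.T@w;r=np.hypot(*d);k=(r<1.05)&(r>.25);mm=d[:,k].mean(1);return np.arctan2(mm[1],mm[0])
    g=f(cv2.inRange(hh,(50,90,60),(85,255,255)))
    r=f(cv2.inRange(hh,(0,90,90),(9,255,255))|cv2.inRange(hh,(170,80,90),(179,255,255)))
    print('green %.2f red %.2f remaining %.2f'%(g,r,g-r))
    c=cam('top');o=np.zeros((600,800,3),np.uint8);o[:400,:400]=crop(s,175,230,255,310,5);o[:,440:800]=crop(c,185,95,275,245,4)
    cv2.imwrite('pics/'+name,o[:,:,::-1])
E
python3 -c "
from dial import *
dial('d1.png');gs(-120,-21,100)"
```

```text
green -0.91 red -1.42 remaining 0.51
t10.40 tcp [553.7  84.8 115.7] yaw -6.7 shift cm [-4.25 -5.63  1.55] turn 0.1 q6 0.05 F [ 1.3  0.1 -0.1] open 0.00
now in scale -63.8 21.6
```

View pics/d1.png

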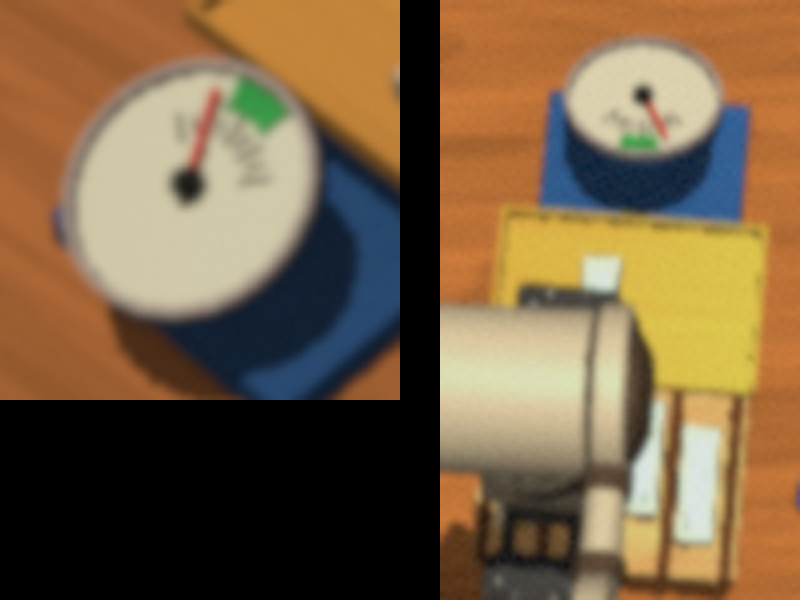

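>>> {"op": "play_rows", "data": {
  "steps": [
    [-1,-1.5,0,0],
    [-2.2,-3,0,0],
    [-3.4,-4.5,0,0],
    [-4.2,-5.8,0.5,0],
    [-4.2,-6.2,1.5,0],
    [-4.2,-6.2,3,0],
    [-4.2,-6.2,4.2,0],
    [-4.2,-6.2,4.7,0],
    [-4.2,-6.2,4.8,0],
    [-4.2,-6.2,4.8,0]
  ]
}}

```text
time: 11.23
tcp_pos: [487.9, 49.9, 64.1]
eef_rot: [0.748, 0.664, -0.0, -0.0]
ft_force: [0.3, 0.5, 0.4]
opening: 0.003
grasp_force: 0.0
```

```bash
python3 -c "
from h import *
gs(-2,-21,62)"
```

```text
t11.23 tcp [487.9  49.9  64.1] yaw -6.8 shift cm [-0.02 12.3   0.2 ] turn 0.0 q6 -0.03 F [0.3 0.5 0.4] open 0.00
now in scale -125.0 -20.8
```

>>> {"op": "play_rows", "data": {
  "steps": [
    [0,0.4,0.1,0],
    [0,1,0.2,0],
    [0,1.6,0.2,0],
    [0,2.3,0.2,0],
    [0,3,0.2,0],
    [0,3.8,0.2,0],
    [0,4.6,0.2,0],
    [0,5.4,0.2,0],
    [0,6.2,0.2,0],
    [0,7,0.2,0]
  ]
}}

```text
time: 12.07
tcp_pos: [558.2, 41.3, 62.6]
eef_rot: [0.748, 0.664, -0.0, -0.0]
ft_force: [-2.8, 0.4, 2.8]
opening: 0.007
grasp_force: 1.5
```

>>> {"op": "play_rows", "data": {
  "steps": [
    [0,0.8,0,0],
    [0,1.6,0,0],
    [0,2.4,0,0],
    [0,3,0,0],
    [0,3.6,0,0],
    [0,4.2,0,0],
    [0,4.8,0,0],
    [0,5.3,0,0],
    [0,5.4,0,0],
    [0,5.4,0,0]
  ]
}}

```text
time: 12.9
tcp_pos: [611.6, 35.0, 62.8]
eef_rot: [0.748, 0.664, 0.0, 0.0]
ft_force: [0.9, 0.4, -0.2]
opening: 0.003
grasp_force: 0.1
```

>>> {"op": "play_rows", "data": {
  "steps": [
    [0,-0.5,0,0],
    [0,-1.5,-1,0],
    [0,-4,-3,0],
    [0,-7,-6,0],
    [0,-10,-9,0],
    [0,-13,-10,0],
    [0,-16,-10,0],
    [0,-19,-10,0],
    [0,-21,-10,0],
    [0,-22,-10,0]
  ]
}}

```text
time: 13.73
tcp_pos: [390.0, 61.6, 162.2]
eef_rot: [0.748, 0.664, 0.0, -0.0]
ft_force: [0.4, -0.2, 0.0]
opening: 0.001
grasp_force: 0.0
```

```bash
python3 -c "
from dial import *
dial('d2.png');gs(-120,-21,100)"
```

```text
green -0.88 red -1.04 remaining 0.16
t13.83 tcp [391.2  61.4 162.5] yaw -6.8 shift cm [-0.02 10.23  6.26] turn 0.0 q6 -0.03 F [0.6 0.2 0.8] open 0.00
now in scale -222.4 -20.9
```

View pics/d2.png

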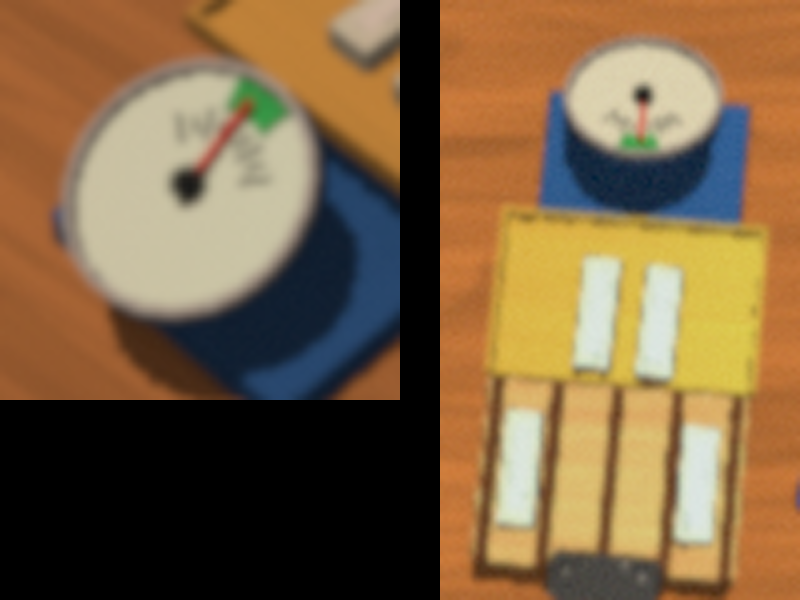

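```bash
python3 - <<'E'
from h import *
c=cam('top');h=cv2.cvtColor(c['image'],cv2.COLOR_RGB2HSV);a=np.radians(-6.8);u=np.array([np.cos(a),np.sin(a)]);v=np.array([-u[1],u[0]])
def f(lo,hi,z,box,n):
    m=cv2.inRange(h,lo,hi);k=np.zeros_like(m);x0,y0,x1,y1=box;k[y0:y1,x0:x1]=m[y0:y1,x0:x1]
    for q in cv2.findContours(k,0,1)[0]:
        if cv2.contourArea(q)<40: continue
        r=cv2.minAreaRect(q);p=ray(c,*r[0],z);d=p[:2]-[614.5,55.8];print(n,p.round(0),'scale',(d@u).round(1),(d@v).round(1),'px',np.round(r[1],1))
f((0,0,140),(179,50,255),65,(190,150,265,192),'panbar');f((0,0,140),(179,50,255),76,(190,192,265,240),'ledgebar')
f((0,0,140),(179,60,255),36,(100,210,170,290),'bristle');f((45,100,60),(80,255,255),4,(100,210,170,290),'mat')
s=env.observe();print(s['time'])
E
```

```text
panbar [660.  28.  65.] scale 48.5 -22.3 px [ 8.3 27.5]
panbar [668.  71.  65.] scale 50.9 21.9 px [ 8.2 26.8]
ledgebar [544.   4.  76.] scale -63.6 -60.0 px [ 9.5 28.5]
ledgebar [558. 124.  76.] scale -64.4 60.6 px [ 9.2 28.1]
bristle [501. 346.  36.] scale -147.3 274.7 px [16.1  5.9]
mat [460. 341.   4.] scale -186.8 265.0 px [58.8 27.7]
13.8833
```

All in bounds; the needle is in the sector and the gripper is clear of everything.

>>> {"op": "play_rows", "data": {
  "steps": [
    [0,0,0,0],
    [0,0,0,0],
    [0,0,0,0],
    [0,0,0,0],
    [0,0,0,0],
    [0,0,0,0],
    [0,0,0,0],
    [0,0,0,0]
  ]
}}

```text
time: 14.55
tcp_pos: [392.6, 61.1, 162.6]
eef_rot: [0.748, 0.664, -0.0, -0.0]
ft_force: [-0.1, 0.1, -0.9]
opening: 0.005
grasp_force: 0.0
```

```bash
python3 -c "
from station import env
print(env.job_done())"
```

```text
the job is handed in; nothing more can be done
None
```

I handed the job in at about 14.6 s, with no verdict returned: by the last pictures the brush lies bristles up on the mat, two bars are on the pan (centres about 49 and 51 mm past the edge), two are still on the ledge, and the needle is inside the green sector, about 0.16 rad from its middle.

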